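# Tighten the bench chuck on the bit and shut the bit drawer

## Task

On the print-maker's desk a countersink bit stands loose between the open jaws of the small bench chuck. Push the chuck's tommy bar round clockwise (seen from above) until the three jaws grip the bit firmly and upright, then push the open drawer of the little bit chest fully home so that it seats past its detent. Do not touch the bit, and leave the pot, sharpening stone, burnisher and pencil cup where they are.

Things in the scene. Friction and masses are not known exactly. Their poses are not given: they have to be found in the camera images.
- chuck: Fixed bench chuck standing on the desk, about 72 mm high: grey round foot (diameter 104 mm, tapering to 52 mm, 40 mm high), above it a dark knurled steel sleeve (diameter 64 mm, from 41 to 71 mm above the desk). Origin: on the vertical chuck axis at desk level; z up. The bit's seat is the flat floor on the axis 40 mm above the origin. The yaw of the chuck varies.
- sleeve (a joint): Turning angle of the sleeve about the vertical chuck axis, rad: grows clockwise seen from above; 0 = jaws wide open, hard stop at 2.0. The jaws move inwards together, 3 mm per rad; they meet the bit at about 1.67 and are tight above about 1.8. Friction (0.35 N m) holds it where it is left. Starts at 0 to 0.4. At 0 the bar lies along the chuck's y axis.
- bar_end_a (a point): Centre of the 16 mm ball at one end of the tommy bar: a straight level steel bar, 10 mm thick, through the sleeve and turning with it, centre line 56 mm above the desk. This point is 80 mm from the chuck axis; the bar is bare from 33 to 72 mm. At sleeve 0 it lies on the chuck's +y side. The opposite end is the same, mirrored through the axis; either end may be pushed.
- jaw0: First of three aluminium jaws, 120 degrees apart round the chuck axis (14 mm wide, 55 to 88 mm above the desk); they show above the sleeve. Origin: on the chuck axis when fully open, 55 mm above the desk; moves inwards with the sleeve.
- jaw1: Second jaw, same shape.
- jaw2: Third jaw, same shape.
- bit: Loose steel countersink bit, 75 mm long: straight round shank of 10 mm diameter and 58 mm length, on top a pointed head of 16 mm diameter. It stands upright on the chuck's seat between the jaws (10 mm from the axis when open), its tip 115 mm above the desk. Origin: centre of the shank's lower end; z along the bit towards the tip.
- chest: Small fixed wooden chest, 170 mm deep (x) by 180 mm wide (y) by 75 mm high, with one drawer that opens towards its -x side (towards the robot). Origin: centre of its underside on the desk; the shut drawer's front face is 85 mm from it towards -x. The position and yaw vary.
- chest_drawer0 (a joint): Opening of the drawer, m: 0 = shut against its stop, grows as it comes out towards the chest's -x. It starts 45 to 70 mm open. A spring detent resists in the last 11 mm (about 5 N at 10 to 5 mm) and then draws the drawer to 0.
- chest_drawer0_handle (a point): Middle of the drawer's handle: a level dark steel bar along the chest's y, 90 mm long, 11 mm thick, 41 mm above the desk, its centre line 35 mm in front of the drawer's front face. Moves with the drawer.
- pot: Bystander: round dark clay pot, diameter 94 mm, 86 mm high. Origin under its centre.
- stone: Bystander: sharpening stone in a wooden block, 120 x 36 x 24 mm, long side along its x. Origin under its centre.
- burnisher: Bystander: hand burnisher with a wooden handle (like a screwdriver), lying along its x. Origin under it.
- pencil_cup: Bystander: white cup of pencils, diameter 72 mm, 95 mm high (pencils to 150 mm). Origin under its centre.

How it is judged:
By the outcome, as a careful person would: the job done as asked, in the order asked, and still so for the second after the job is handed in, with the robot touching nothing.
It also fails if it takes over 56 s, if anything falls off the work surface, if the arm or the gripper's body presses on something with over 40 N, if the wrist force passes 120 N, or if a joint passes its speed limit or range.

## Robot

A 6-joint arm with a two-finger parallel gripper is mounted at the origin on the work surface. World frame = base frame: x ahead of the robot, y to its left, z up, the work surface at z = 0. Lengths are in m, angles in degrees, forces in N, time in s.
With the tool pointing down it reaches from about 0.4 to 0.925 m from the base axis. Payload 3.4 kg.
Tool frame: the origin (TCP) lies between the finger pads; the fingertips stand 17 mm ahead of it and the grasp point (between the pads) lies 2 mm behind it (r.tip_reach is the distance from the TCP to the fingertips, in m); z points along the fingers, y is the line along which they close (so a half turn about z gives the same grasp; the last joint's range is limited). The gripper opens to 85 mm and grips with 20 to 120 N. Pads are 22 mm wide; open, the fingers measure 114 mm over their backs; the gripper's body (76 mm by 85 mm) begins 54 mm behind the grasp point. The pads swing forward as they close: fully open they stand 13 mm farther back than shut.
Start: joints at [68.955, 17.578, 86.31, -0, 76.112, -4.211], TCP at [0.167, 0.55, 0.248] pointing down, gripper open.
Joint ranges: [-179.03, 179.03], [-60, 130.46], [8.19, 133.38], [-81.62, 261.62], [5.75, 156.47], [-153.77, 153.77]. Speed limits (degrees/s): [147.25, 147.25, 180, 180, 180, 180].

## Interface

Orientations are given as [roll, pitch, yaw] about the fixed x, y, z axes, in that order (R = Rz(yaw) Ry(pitch) Rx(roll)).
In Python, from station import sensors, snapshot, ticket, finder, r gives the robot as it stands. The module is installed in compiled form; this text tells all that it offers.
- The arm moves only by the tool carry_out, never from a script. Its argument "commands" is a list of rows, each an object with "offset": the shift along the tool's x, y, z in units of 100 mm (1.0 is 100 mm), a list of three; "angular": the turn, a rotation vector about the tool's x, y, z in units of 180 degrees (1.0 is 180 degrees), a list of three; "gripper": the opening, from 0 (shut) to 1 (fully open). In form: [{"offset": [dx, dy, dz], "angular": [wx, wy, wz], "gripper": gripper}, ...]. A call has 1 to 5 rows; each row is the pose to reach, as a shift and turn from the pose commanded when the call began, along the tool's axes at that moment, turning the shorter way round; what a row does not reach only later rows make up. A row lasts 1/12 s, in which the tool goes at most 41.7 mm and 7.16 degrees, less where a joint would pass 70% of its speed; a pose out of reach is approached as far as the arm can. A call with a number of a shift or a turn outside -1 to 1 is refused whole. A call with a gripper value outside its range is refused whole. The fingers move at their own pace and stop on an object; "squeeze" is the grip in N (left out, the last holds). Time passes only in rows, so rows that repeat a pose let the fingers close. It gives the time, the measured TCP pose, the force, the opening and the grip force at its end, in the units of the state.
- sensors.sense(): the state, without advancing time (a new reading comes with each control period).
- snapshot(name): name is "side" or "top" or "wrist"; returns a dict with "frame" (420x560x3 uint8, red, green, blue), "fov_y" (degrees; the focal length in pixels is half the picture's height over the tangent of half this angle, whatever the lens; pixels are square), "cx", "cy" (the principal point, pixels), "k1" (the pictures are not rectified: a ray, as slopes to the right and down, at radius r is drawn at 1 + k1 r^2 times it, then the intrinsics apply), "extrinsics" (4x4, takes a point from world to camera coordinates); the wrist camera has in their place "T_tool_cam" (4x4, takes a point from camera to tool coordinates, whose origin is the TCP and whose axes are the flange's). Camera axes: x right, y up, looking along -z (the intrinsics and any distortion apply to the point x, -y, -z); pixel columns grow to the right and rows downward; lengths in m; the calibration is good to about 2 mm. A picture is of the moment at which its call begins: read the wrist's pose just before it. There is no depth.
- ticket.close_job(): hands the job in; it is judged then, once.
Trained networks look in a picture, given as the dict that the camera call returned (one of the last four; its "shot" number tells which), for a name from the list of things; names that differ only in an ending like _2 or _b are one class to them, and where a whole thing is asked for, a point or a joint stands for the part that bears it (a point fixed in the world has none). Each returns a list of dicts, best first, with "score" (0 to 1); they miss things now and then, are a little off and sometimes report something else, mostly with a low value. They report only what shows in the picture. A call takes as long as a camera call.
- finder.trace(picture, label): "pixels" (420x560 bool, what is visible of it) and "point" ([column, row] in pixels, amid what is visible of it).
- finder.pinpoint(picture, label): "point" ([column, row] in pixels: a listed point, or the origin of a listed thing).
The state is a dict: "time_s": time; "joints": joint angles; "dq": joint speeds; "joint_efforts": joint torques, N m; "eef_pos": TCP position; "ee_rot": TCP orientation; "contact_force": force on the tool from outside, world axes, zero at the start; "wrist_torque": the same for the moment, N m; "grip_width": opening from 0.0 (shut) to 1.0 (fully open); "finger_force": force on a finger pad.
Only numpy, scipy, OpenCV 4.12 (cv2) and the standard library are available. Lean on these libraries where they do the work, as an engineer would, in place of code of your own. Each camera call takes 0.05 s, during which the arm holds its last target. There are 200 camera calls.

## Working session

There is one attempt and no reset: what is moved stays moved. The work goes in short steps, Python scripts to look and compute and a tool call to move; the robot and the scene stay as the last step left them, time stands still between calls to the robot, and variables do not carry over. Pictures are saved under pics/ and viewed, at most 10 in all, crops included, and the job is handed in when it is done.

Besides the shell and the picture viewer there is one more tool, called after ">>>" as name([rows], argument=value, ...), one row to a line, values as JSON. carry_out: Moves the arm, as the interface text tells. Shifts and turns lie within -1 to 1; 1 stands for 100 mm of shift or 180 degrees of turn. Its arguments: {"type":"object","properties":{"commands":{"type":"array"},"squeeze":{"type":"number"}},"required":["commands"]}

```bash
mkdir -p pics; cat > h.py <<'E'
import numpy as np, cv2
from scipy.spatial.transform import Rotation as R
from station import sensors, snapshot, ticket, finder, r
def ray(p,uv):
    h,w=p["frame"].shape[:2]; f=h/2/np.tan(np.radians(p["fov_y"])/2)
    d=np.array([(uv[0]-p["cx"])/f,(uv[1]-p["cy"])/f]); s=d.copy()
    for _ in range(20): s=d/(1+p["k1"]*(s@s))
    E=np.linalg.inv(np.array(p["extrinsics"])); v=E[:3,:3]@np.array([s[0],-s[1],-1]); return E[:3,3],v
def atz(p,uv,z):
    o,v=ray(p,uv); return o+v*(z-o[2])/v[2]
def proj(p,X):
    E=np.array(p["extrinsics"]); c=E[:3,:3]@X+E[:3,3]; s=np.array([c[0],-c[1]])/-c[2]
    h=p["frame"].shape[0]; f=h/2/np.tan(np.radians(p["fov_y"])/2)
    s=s*(1+p["k1"]*(s@s)); return s*f+[p["cx"],p["cy"]]
def save(p,n): cv2.imwrite("pics/"+n,p["frame"][:,:,::-1])
E
python3 - <<'E'
from h import *
np.set_printoptions(precision=3,suppress=True)
print(sensors.sense()["ee_rot"],r.tip_reach)
Z=dict(chuck=0,bar_end_a=.056,bit=.04,jaw0=.055,chest=0,chest_drawer0_handle=.041,pot=0,stone=0,burnisher=0,pencil_cup=0)
P={}
for n in("top","side"):
    p=snapshot(n); P[n]=p; save(p,n+".png"); print(n,p["fov_y"],np.linalg.inv(p["extrinsics"])[:3,3])
    for k,z in Z.items():
        for q in finder.pinpoint(p,k)[:3 if k in("bar_end_a","jaw0") else 1]: print(k,round(q["score"],2),np.round(q["point"]),atz(p,q["point"],z))
E
```

```text
[-179.88    -0.009  163.169] 0.017
top 51.260347446744646 [ 0.447 -0.077  0.998]
chuck 0.84 [194. 209.] [0.612 0.183 0.   ]
bar_end_a 0.84 [154. 211.] [0.602 0.261 0.056]
bit 0.64 [185. 209.] [0.606 0.195 0.04 ]
jaw0 0.63 [186. 205.] [0.613 0.188 0.055]
jaw0 0.48 [186. 209.] [0.604 0.188 0.055]
jaw0 0.37 [187. 207.] [0.607 0.185 0.055]
chest 0.75 [347. 204.] [ 0.617 -0.173  0.   ]
chest_drawer0_handle 0.88 [357. 286.] [ 0.43  -0.185  0.041]
pot 0.61 [275. 135.] [ 0.787 -0.009 -0.   ]
stone 0.69 [272. 206.] [ 0.615 -0.001  0.   ]
burnisher 0.73 [267. 307.] [0.384 0.013 0.   ]
pencil_cup 0.83 [449. 172.] [ 0.686 -0.416  0.   ]
side 42.643911073173115 [0.541 0.867 0.663]
chuck 0.73 [258. 311.] [0.601 0.177 0.   ]
bar_end_a 0.6 [250. 325.] [0.606 0.267 0.056]
bit 0.67 [246. 155.] [ 0.675 -0.335  0.04 ]
jaw0 0.71 [252. 291.] [0.611 0.188 0.055]
jaw0 0.45 [252. 289.] [0.611 0.183 0.055]
chest 0.92 [264. 202.] [ 0.617 -0.18   0.   ]
chest_drawer0_handle 0.72 [350. 191.] [ 0.423 -0.177  0.041]
pot 0.62 [174. 245.] [ 0.789 -0.001  0.   ]
stone 0.6 [256. 250.] [0.619 0.002 0.   ]
burnisher 0.62 [376. 260.] [0.379 0.018 0.   ]
pencil_cup 0.7 [246. 154.] [ 0.685 -0.419  0.   ]
```

View pics/top.png

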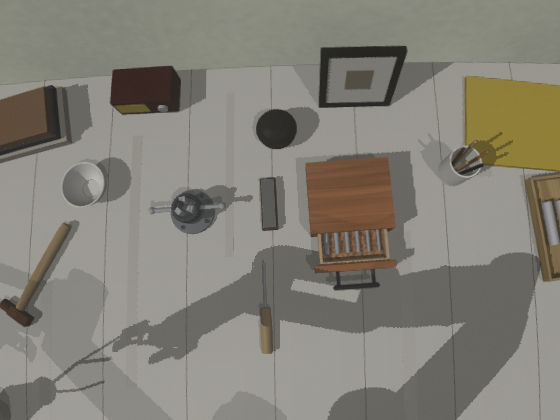

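View pics/side.png

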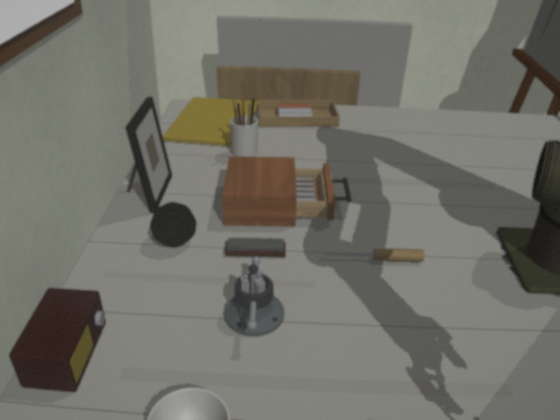

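The top view shows the chuck at (193,210), with its bar running almost along y from (154,211) to (221,206). The chest is at (350,195), with its drawer and handle at (357,286) on the robot side. The side view agrees with this. I'll zoom in on both views for accuracy.

```bash
python3 - <<'E'
from h import *
np.set_printoptions(precision=3,suppress=True)
t=snapshot("top"); s=snapshot("side")
a=cv2.resize(t["frame"][170:250,140:240],(400,320),interpolation=2)
b=cv2.resize(s["frame"][240:340,200:300],(400,400),interpolation=2)
c=cv2.resize(t["frame"][225:300,305:405],(400,300),interpolation=2)
im=np.zeros((720,800,3),np.uint8); im[:320,:400]=a; im[320:,:400]=b; im[:300,400:]=c
cv2.imwrite("pics/z.png",cv2.resize(im,(660,594))[:,:,::-1]) if 0 else None
im=np.zeros((600,800,3),np.uint8); im[:300,:375]=cv2.resize(a,(375,300)); im[300:,:300]=cv2.resize(b,(300,300)); im[:300,400:]=c
d=cv2.resize(s["frame"][140:240,210:360],(450,300),interpolation=2); im[300:,350:]=d
cv2.imwrite("pics/z.png",im[:,:,::-1])
for p in(t,s):
  m=finder.trace(p,"chest_drawer0_handle")
  for q in m[:1]:
    ys,xs=np.nonzero(q["pixels"]); print(q["score"],xs.min(),xs.max(),ys.min(),ys.max())
  for X in([.607,.180,.071],[.607,.18,0]): print(proj(p,np.array(X)))
E
```

```text
0.8 315 396 229 290
[187.384 206.288]
[195.498 211.247]
[254.371 280.758]
[254.725 311.77 ]
```

View pics/z.png

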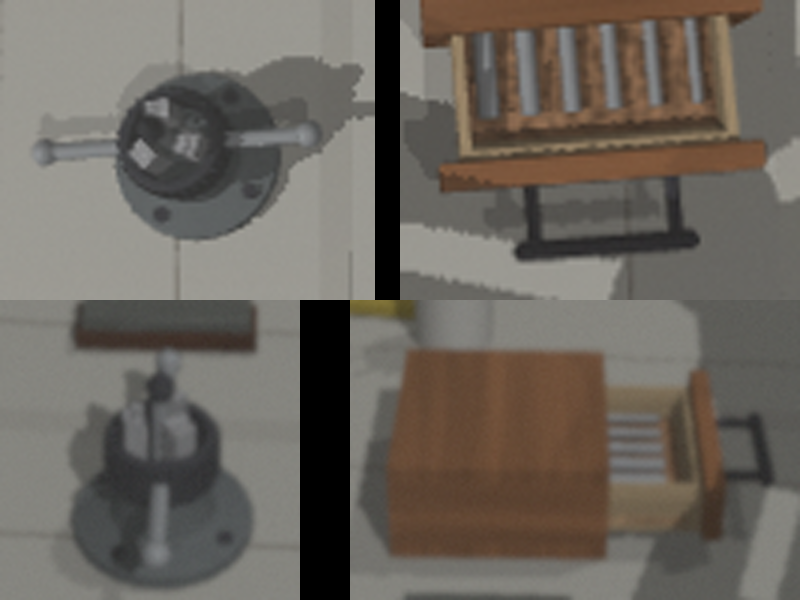

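The zoom shows the bar balls at top pixels (151.5,210.5) and (222.4,205.5), and side pixels (251.7,324) and (256,260.7). The foot centre is at about (193,211). The handle ends are at top pixels (335,288) and (378,285).

```bash
python3 - <<'E'
from h import *
np.set_printoptions(precision=4,suppress=True)
t=snapshot("top"); s=snapshot("side")
def tri(u,v):
    (o,d),(q,e)=ray(t,u),ray(s,v); d/=np.linalg.norm(d);e/=np.linalg.norm(e)
    A=sum(np.eye(3)-np.outer(k,k) for k in(d,e)); return np.linalg.solve(A,o-d*(d@o)+q-e*(e@q))
A=[atz(t,(151.5,210.5),.056),atz(s,(251.7,324),.056),tri((151.5,210.5),(251.7,324))]
B=[atz(t,(222.4,205.5),.056),atz(s,(256,260.7),.056),tri((222.4,205.5),(256,260.7))]
for a,b in zip(A,B): print(a,b,(a+b)/2,np.linalg.norm(a-b)," ang",np.degrees(np.arctan2(*(a-b)[[1,0]])))
print(atz(t,(193,211.3),0))
a,b=atz(t,(335,288.2),.041),atz(t,(378,284.8),.041); print(a,b,(a+b)/2,np.degrees(np.arctan2(*(a-b)[[1,0]])),np.linalg.norm(a-b))
for c in((387,201.3),(470,0)): pass
E
```

```text
[0.6021 0.2664 0.056 ] [0.6094 0.1053 0.056 ] [0.6057 0.1859 0.056 ] 0.16127190989243206  ang 92.60888943138883
[0.6038 0.2654 0.056 ] [0.6106 0.1075 0.056 ] [0.6072 0.1865 0.056 ] 0.158043421438496  ang 92.46848820389431
[0.6029 0.2662 0.0566] [0.6102 0.1056 0.0544] [0.6065 0.1859 0.0555] 0.16076099127997523  ang 92.63434240973766
[0.607 0.186 0.   ]
[ 0.4252 -0.1371  0.041 ] [ 0.4304 -0.2301  0.041 ] [ 0.4278 -0.1836  0.041 ] 93.1538408960653 0.09316206535812838
```

```bash
cat >> h.py <<'E'
def off(P,Q):
    "offset/angular from pose P to Q, each (x,y,z,yaw)"
    RP=R.from_euler("xyz",[180,0,P[3]],degrees=True); RQ=R.from_euler("xyz",[180,0,Q[3]],degrees=True)
    return RP.inv().apply(np.array(Q[:3])-P[:3])*10,(RP.inv()*RQ).as_rotvec()/np.pi
def now():
    s=sensors.sense(); return (*s["eef_pos"],s["ee_rot"][2])
AX=np.array([.6065,.186]); 
def push(th,gap,rho=.060,z=.064):
    u=np.array([np.cos(np.radians(th)),np.sin(np.radians(th))]); t=np.array([-u[1],u[0]])
    return (*(AX+rho*u+gap*t),z,th)
def chain(Ps):
    for P,Q in zip(Ps,Ps[1:]): o,a=off(P,Q); print(np.round(Q,3),np.round(o,3),np.round(a,4))
E
python3 - <<'E'
from h import *
np.set_printoptions(suppress=True)
n=now(); q=push(92.6,.045)
k=[tuple(np.array(n)+(np.array(q)-n)*f*[1,1,0,1]) for f in(0,.25,.5,.75,1)]
# alternative: yaw in unrotated tool frame
chain(k+[q])
E
```

```text
[  0.265   0.474   0.248 145.526] [-1.161 -0.449 -0.   ] [ 0.    -0.     0.098]
[  0.363   0.397   0.248 127.884] [-1.242 -0.076 -0.   ] [-0.    -0.     0.098]
[  0.461   0.321   0.248 110.242] [-1.207  0.304  0.   ] [ 0.    -0.     0.098]
[ 0.559  0.244  0.248 92.6  ] [-1.058  0.655  0.   ] [-0.    -0.     0.098]
[ 0.559  0.244  0.064 92.6  ] [ 0.    -0.     1.843] [0. 0. 0.]
```

>>> carry_out([
  {"offset": [-0.93,-0.36,0],"angular": [0,0,0.12],"gripper": 0},
  {"offset": [-0.93,-0.36,0],"angular": [0,0,0.12],"gripper": 0},
  {"offset": [-0.93,-0.36,0],"angular": [0,0,0.12],"gripper": 0},
], squeeze=30)

```text
time_s: 1.65
eef_pos: [0.2475, 0.4865, 0.2482]
ee_rot: [-180.0, 0.2, 141.3]
contact_force: [0.7, -1.1, -0.3]
grip_width: 0.607
finger_force: 0.0
```

```bash
python3 - <<'E'
from h import *
np.set_printoptions(suppress=True)
n=now(); q=push(92.6,.045);print(n)
k=[tuple(np.array(n)+(np.array(q)-n)*f*[1,1,0,1]) for f in(0,.25,.5,.75,1)]
chain(k+[q])
E
```

```text
(np.float64(0.2475422834206724), np.float64(0.48651512654865864), np.float64(0.24822576712373584), np.float64(141.3119863612479))
[  0.325   0.426   0.248 129.134] [-0.987  0.013  0.   ] [-0.     -0.      0.0677]
[  0.403   0.365   0.248 116.956] [-0.962  0.221  0.   ] [ 0.     -0.      0.0677]
[  0.481   0.305   0.248 104.778] [-0.893  0.419  0.   ] [ 0.     -0.      0.0677]
[ 0.559  0.244  0.248 92.6  ] [-0.785  0.598  0.   ] [ 0.     -0.      0.0677]
[ 0.559  0.244  0.064 92.6  ] [ 0.    -0.     1.842] [0. 0. 0.]
```

>>> carry_out([
  {"offset": [-1.0,0.01,0],"angular": [0,0,0.09],"gripper": 0},
  {"offset": [-1.0,0.01,0],"angular": [0,0,0.09],"gripper": 0},
  {"offset": [-1.0,0.01,0],"angular": [0,0,0.09],"gripper": 0},
])

```text
time_s: 1.9
eef_pos: [0.3274, 0.425, 0.2484]
ee_rot: [179.9, 0.1, 125.1]
contact_force: [0.3, -0.1, 0.5]
grip_width: 0.147
finger_force: 0.0
```

>>> carry_out([
  {"offset": [-0.95,0.28,0.0],"angular": [0,0,0.09],"gripper": 0},
  {"offset": [-0.95,0.28,0],"angular": [0,0,0.09],"gripper": 0},
  {"offset": [-0.95,0.28,0],"angular": [0,0,0.09],"gripper": 0},
])

```text
time_s: 2.15
eef_pos: [0.4059, 0.3638, 0.2485]
ee_rot: [179.9, 0.1, 108.8]
contact_force: [0.3, 0.5, -0.6]
grip_width: 0.0
finger_force: 0.0
```

```bash
python3 - <<'E'
from h import *
np.set_printoptions(suppress=True)
n=now(); q=push(92.6,.045);print(n)
k=[tuple(np.array(n)+(np.array(q)-n)*f*[1,1,0,1]) for f in(0,.5,1)]
chain(k+[q])
E
```

```text
(np.float64(0.40587464457521655), np.float64(0.36384360413611694), np.float64(0.24853415879102222), np.float64(108.82968043417088))
[  0.482   0.304   0.249 100.715] [-0.814  0.53   0.   ] [-0.     -0.      0.0451]
[ 0.559  0.244  0.249 92.6  ] [-0.731  0.64   0.   ] [-0.     -0.      0.0451]
[ 0.559  0.244  0.064 92.6  ] [ 0.    -0.     1.845] [0. 0. 0.]
```

>>> carry_out([
  {"offset": [-0.79,0.49,0.0],"angular": [0,0,0.09],"gripper": 0},
  {"offset": [-0.79,0.49,0],"angular": [0,0,0.09],"gripper": 0},
  {"offset": [-0.79,0.49,0],"angular": [0,0,0.09],"gripper": 0},
])

```text
time_s: 2.4
eef_pos: [0.4792, 0.3048, 0.2484]
ee_rot: [179.8, 0.1, 92.6]
contact_force: [0.6, 0.7, -0.2]
grip_width: -0.001
finger_force: 0.0
```

>>> carry_out([
  {"offset": [-0.73,0.64,0.9],"angular": [0,0,0],"gripper": 0},
  {"offset": [-0.73,0.64,0.9],"angular": [0,0,0],"gripper": 0},
  {"offset": [-0.73,0.64,0.9],"angular": [0,0,0],"gripper": 0},
  {"offset": [-0.73,0.64,0.9],"angular": [0,0,0],"gripper": 0},
  {"offset": [-0.73,0.64,0.9],"angular": [0,0,0],"gripper": 0},
])

```text
time_s: 2.82
eef_pos: [0.542, 0.2368, 0.1556]
ee_rot: [-179.7, 0.1, 92.9]
contact_force: [-1.0, 0.4, 0.0]
grip_width: 0.004
finger_force: 0.0
```

```bash
python3 - <<'E'
from h import *
np.set_printoptions(suppress=True)
n=now(); q=push(92.6,.045);print(n); chain([n,q])
E
```

```text
(np.float64(0.5419770675924921), np.float64(0.236837903637558), np.float64(0.15563066876503798), np.float64(92.91319988078976))
[ 0.559  0.244  0.064 92.6  ] [0.062 0.172 0.916] [ 0.     -0.      0.0017]
```

>>> carry_out([
  {"offset": [0.06,0.17,0.92],"angular": [0,0,0],"gripper": 0},
  {"offset": [0.06,0.17,0.92],"angular": [0,0,0],"gripper": 0},
  {"offset": [0.06,0.17,0.92],"angular": [0,0,0],"gripper": 0},
  {"offset": [0.06,0.17,0.92],"angular": [0,0,0],"gripper": 0},
])

```text
time_s: 3.15
eef_pos: [0.5565, 0.2462, 0.0641]
ee_rot: [-179.7, 0.1, 93.1]
contact_force: [-0.5, -0.0, 0.0]
grip_width: -0.003
finger_force: 0.0
```

```bash
python3 - <<'E'
from h import *
np.set_printoptions(suppress=True)
n=now(); print(n); chain([n,push(92.6,.045)])
Q=[push(92.6,.020)]+[push(92.6-28*i,.02) for i in range(1,5)]
chain([n]+Q)
print("intermediate rows per 28 deg:")
for f in(7,14,21,28): chain([push(90,.02),push(90-f,.02)])
t=snapshot("top"); im=cv2.resize(t["frame"][150:270,120:280],(800,600)); cv2.imwrite("pics/c.png",im[:,:,::-1])
E
```

```text
(np.float64(0.5565275024970937), np.float64(0.24616611966637783), np.float64(0.06411528608984562), np.float64(93.14418434795543))
[ 0.559  0.244  0.064 92.6  ] [-0.024  0.022  0.001] [ 0.    -0.     0.003]
[ 0.584  0.245  0.064 92.6  ] [-0.026  0.272  0.001] [ 0.    -0.     0.003]
[ 0.614  0.249  0.064 64.6  ] [0.024 0.305 0.   ] [ 0.     -0.      0.1556]
[ 0.643  0.238  0.064 36.6  ] [0.024 0.305 0.   ] [ 0.     -0.      0.1556]
[0.663 0.215 0.064 8.6  ] [0.024 0.305 0.   ] [ 0.     -0.      0.1556]
[  0.67    0.185   0.064 -19.4  ] [0.024 0.305 0.   ] [ 0.     -0.      0.1556]
intermediate rows per 28 deg:
[ 0.594  0.248  0.064 83.   ] [0.02  0.075 0.   ] [ 0.     -0.      0.0389]
[ 0.602  0.249  0.064 76.   ] [0.031 0.151 0.   ] [ 0.     -0.      0.0778]
[ 0.609  0.249  0.064 69.   ] [0.032 0.228 0.   ] [-0.     -0.      0.1167]
[ 0.617  0.248  0.064 62.   ] [0.024 0.305 0.   ] [-0.     -0.      0.1556]
```

View pics/c.png

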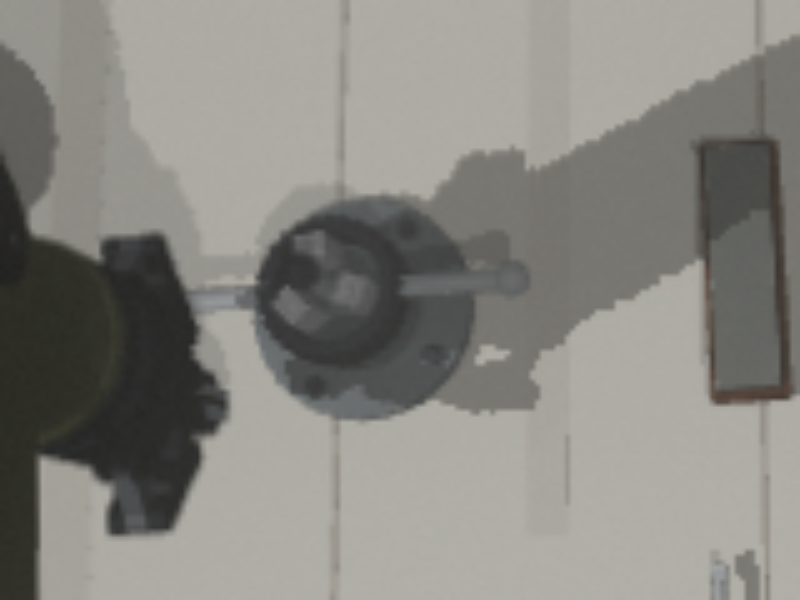

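The gripper fingers sit just on the robot side of the bar's left half, near crop pixel (205,400). The bit, at about (300,270), is clear. I'll start pushing.

>>> carry_out([
  {"offset": [0,0.15,-0.02],"angular": [0,0,0],"gripper": 0},
  {"offset": [0,0.27,-0.02],"angular": [0,0,0],"gripper": 0},
  {"offset": [0,0.27,-0.02],"angular": [0,0,0],"gripper": 0},
])

```text
time_s: 3.45
eef_pos: [0.5901, 0.2489, 0.0723]
ee_rot: [179.5, -0.1, 93.1]
contact_force: [0.9, -0.5, -0.1]
grip_width: 0.001
finger_force: 0.0
```

>>> carry_out([
  {"offset": [0.02,0.08,0],"angular": [0,0,0.039],"gripper": 0},
  {"offset": [0.03,0.15,0],"angular": [0,0,0.078],"gripper": 0},
  {"offset": [0.03,0.23,0],"angular": [0,0,0.117],"gripper": 0},
  {"offset": [0.024,0.305,0],"angular": [0,0,0.156],"gripper": 0},
  {"offset": [0.024,0.305,0],"angular": [0,0,0.156],"gripper": 0},
])

```text
time_s: 3.87
eef_pos: [0.6154, 0.2512, 0.0713]
ee_rot: [-180.0, 0.0, 64.8]
contact_force: [-2.7, -2.6, 4.2]
grip_width: 0.002
finger_force: 3.3
```

```bash
python3 - <<'E'
from h import *
np.set_printoptions(suppress=True)
n=now(); print(n); chain([n]+[push(n[3],.02,.062,.066),push(n[3]-28,.02,.062,.066)])
E
```

```text
(np.float64(0.6153760932051379), np.float64(0.2512454387052238), np.float64(0.071268128081636), np.float64(64.78377380290534))
[ 0.615  0.251  0.066 64.784] [-0.008 -0.002  0.053] [0. 0. 0.]
[ 0.644  0.239  0.066 36.784] [0.021 0.314 0.   ] [ 0.     -0.      0.1556]
```

>>> carry_out([
  {"offset": [0,-0.06,0],"angular": [0,0,0],"gripper": 0},
  {"offset": [-0.008,-0.08,0.06],"angular": [0,0,0],"gripper": 0},
  {"offset": [-0.008,-0.08,0.06],"angular": [0,0,0],"gripper": 0},
  {"offset": [-0.008,-0.08,0.06],"angular": [0,0,0],"gripper": 0},
])

```text
time_s: 4.2
eef_pos: [0.6078, 0.2541, 0.0623]
ee_rot: [-180.0, 0.0, 65.1]
contact_force: [0.8, 0.7, 0.0]
grip_width: -0.004
finger_force: 0.0
```

```bash
python3 - <<'E'
from h import *
np.set_printoptions(suppress=True)
n=now(); print(n, sensors.sense()["contact_force"]); chain([n]+[push(n[3],.02,.062,.064),push(n[3]-28,.02,.062,.064)])
t=snapshot("top"); im=cv2.resize(t["frame"][150:270,120:280],(800,600)); cv2.imwrite("pics/d.png",im[:,:,::-1])
E
```

```text
(np.float64(0.6078085507860429), np.float64(0.2541009607943908), np.float64(0.062262724617419225), np.float64(65.08207608454875)) [0.82227642 0.73155117 0.01919807]
[ 0.614  0.251  0.064 65.082] [-0.003  0.075 -0.017] [0. 0. 0.]
[ 0.644  0.239  0.064 37.082] [0.021 0.314 0.   ] [-0.     -0.      0.1556]
```

View pics/d.png

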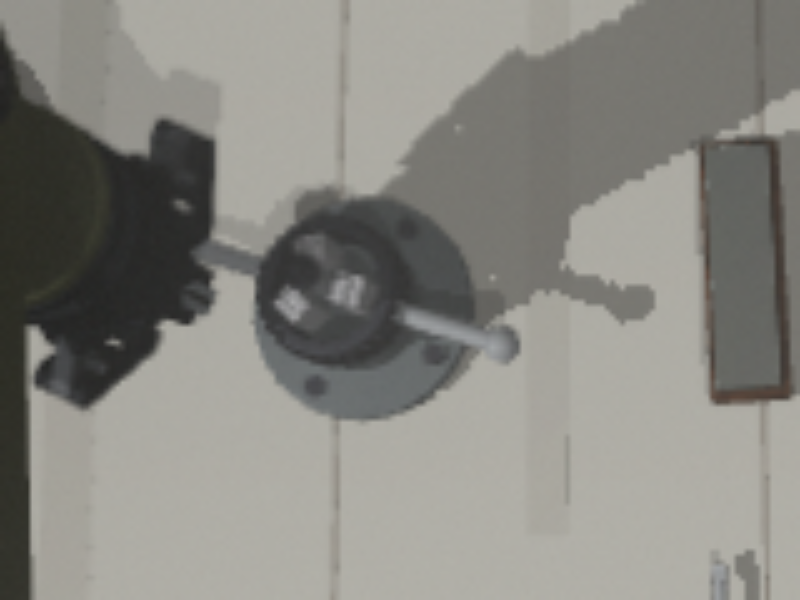

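The bar has swung about 20° (its right ball is now at (505,343)) and the bit hasn't been touched. I'll carry on pushing at the corrected height.

>>> carry_out([
  {"offset": [0,0.08,-0.01],"angular": [0,0,0],"gripper": 0},
  {"offset": [0.02,0.155,-0.01],"angular": [0,0,0.039],"gripper": 0},
  {"offset": [0.028,0.235,-0.01],"angular": [0,0,0.078],"gripper": 0},
  {"offset": [0.028,0.31,-0.01],"angular": [0,0,0.117],"gripper": 0},
  {"offset": [0.02,0.39,-0.01],"angular": [0,0,0.156],"gripper": 0},
])

```text
time_s: 4.67
eef_pos: [0.6432, 0.2407, 0.0626]
ee_rot: [-179.7, 0.1, 36.6]
contact_force: [-4.3, 4.6, 0.7]
grip_width: 0.0
finger_force: 3.3
```

```bash
python3 - <<'E'
from h import *
np.set_printoptions(suppress=True)
n=now(); print(n); chain([n]+[push(n[3],.02,.062,.064)]);chain([n]+[push(n[3]-28,.02,.062,.064)])
E
```

```text
(np.float64(0.6431898797488491), np.float64(0.2406526981562723), np.float64(0.06260297751303777), np.float64(36.58571752525718))
[ 0.644  0.239  0.064 36.586] [-0.     0.02  -0.014] [0. 0. 0.]
[0.665 0.215 0.064 8.586] [ 0.021  0.335 -0.014] [-0.     -0.      0.1556]
```

>>> carry_out([
  {"offset": [0.02,0.09,-0.01],"angular": [0,0,0.039],"gripper": 0},
  {"offset": [0.03,0.17,-0.01],"angular": [0,0,0.078],"gripper": 0},
  {"offset": [0.03,0.25,-0.01],"angular": [0,0,0.117],"gripper": 0},
  {"offset": [0.02,0.33,-0.01],"angular": [0,0,0.156],"gripper": 0},
  {"offset": [0.02,0.33,-0.01],"angular": [0,0,0.156],"gripper": 0},
])

```text
time_s: 5.08
eef_pos: [0.6661, 0.2141, 0.0635]
ee_rot: [-179.9, 0.1, 8.6]
contact_force: [-1.1, 2.2, -0.1]
grip_width: -0.001
finger_force: 1.0
```

```bash
python3 - <<'E'
from h import *
np.set_printoptions(suppress=True)
n=now(); print(n); chain([n]+[push(n[3],.02,.062,.064)])
for f in(7,14,21,28): chain([n]+[push(n[3]-f,.02,.062,.064)])
E
```

```text
(np.float64(0.6660570615891169), np.float64(0.2140711091564734), np.float64(0.06352665254157892), np.float64(8.591722515342974))
[0.665 0.215 0.064 8.592] [-0.011 -0.011 -0.005] [0. 0. 0.]
[0.668 0.208 0.064 1.592] [ 0.009  0.066 -0.005] [-0.     -0.      0.0389]
[ 0.67   0.2    0.064 -5.408] [ 0.019  0.145 -0.005] [ 0.     -0.      0.0778]
[  0.671   0.192   0.064 -12.408] [ 0.02   0.224 -0.005] [-0.     -0.      0.1167]
[  0.672   0.184   0.064 -19.408] [ 0.01   0.303 -0.005] [ 0.     -0.      0.1556]
```

>>> carry_out([
  {"offset": [0.01,0.08,-0.005],"angular": [0,0,0.039],"gripper": 0},
  {"offset": [0.02,0.16,-0.005],"angular": [0,0,0.078],"gripper": 0},
  {"offset": [0.02,0.16,-0.005],"angular": [0,0,0.078],"gripper": 0},
])

```text
time_s: 5.33
eef_pos: [0.6711, 0.1996, 0.0646]
ee_rot: [-179.8, 0.0, -5.4]
contact_force: [-1.1, 4.6, -0.1]
grip_width: -0.001
finger_force: 1.8
```

>>> carry_out([
  {"offset": [0.01,0.04,0],"angular": [0,0,0.019],"gripper": 0},
  {"offset": [0.01,0.08,0],"angular": [0,0,0.039],"gripper": 0},
  {"offset": [0.01,0.08,0],"angular": [0,0,0.039],"gripper": 0},
])

```text
time_s: 5.58
eef_pos: [0.6724, 0.1932, 0.0651]
ee_rot: [-179.7, -0.1, -12.2]
contact_force: [1.2, 7.9, -2.0]
grip_width: -0.002
finger_force: 3.3
```

```bash
python3 - <<'E'
from h import *
np.set_printoptions(suppress=True)
n=now(); print(n); chain([n]+[push(n[3],.02,.062,.064)])
s=snapshot("side"); im=cv2.resize(s["frame"][220:340,180:340],(800,600)); cv2.imwrite("pics/e.png",im[:,:,::-1])
E
```

```text
(np.float64(0.6724034329438702), np.float64(0.1931614588378095), np.float64(0.0650565923447561), np.float64(-12.211728303438775))
[  0.671   0.192   0.064 -12.212] [-0.009  0.009  0.011] [0. 0. 0.]
```

View pics/e.png

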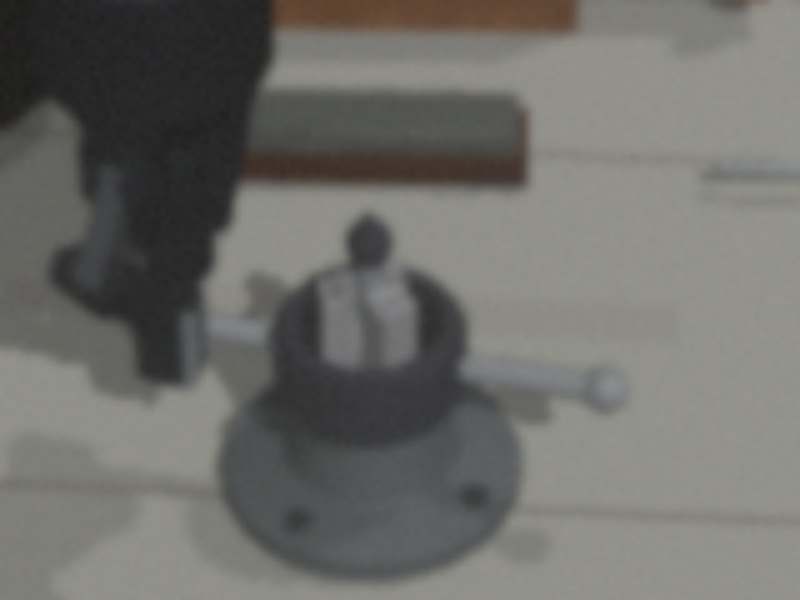

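The jaws have closed around the bit, which stands upright at (370,240), and the push force is rising. I'll push on to the tight range.

>>> carry_out([
  {"offset": [0.005,0.05,0.01],"angular": [0,0,0.02],"gripper": 0},
  {"offset": [0.005,0.09,0.01],"angular": [0,0,0.039],"gripper": 0},
  {"offset": [0.005,0.09,0.01],"angular": [0,0,0.039],"gripper": 0},
])

```text
time_s: 5.88
eef_pos: [0.6735, 0.1897, 0.0652]
ee_rot: [-179.1, -0.2, -19.3]
contact_force: [3.4, 21.8, -3.5]
grip_width: -0.005
finger_force: 9.6
```

```bash
python3 - <<'E'
from h import *
np.set_printoptions(suppress=True)
n=now(); print(n,sensors.sense()["contact_force"]); chain([n]+[push(n[3],.02,.062,.064)])
s=snapshot("side"); 
for q in finder.pinpoint(s,"bar_end_a")[:2]:
  b=atz(s,q["point"],.056); d=b[:2]-AX; print(q,b,np.linalg.norm(d),np.degrees(np.arctan2(d[1],d[0])))
b=atz(s,(301,297.4),.056); d=b[:2]-AX; print("before",b,np.linalg.norm(d),np.degrees(np.arctan2(d[1],d[0])))
E
```

```text
(np.float64(0.6735407133924501), np.float64(0.1896979710976934), np.float64(0.06524213274077542), np.float64(-19.2953989562649)) [ 3.39066712 21.7626581  -3.50160748]
[  0.672   0.184   0.064 -19.295] [-0.001  0.056  0.012] [0. 0. 0.]
before [0.52806755 0.19915823 0.056     ] 0.07952853291553794 170.47645257362038
```

>>> carry_out([
  {"offset": [0,0.05,0.01],"angular": [0,0,0],"gripper": 0},
  {"offset": [0,0.1,0.01],"angular": [0,0,0],"gripper": 0},
  {"offset": [0,0.1,0.01],"angular": [0,0,0],"gripper": 0},
])

```text
time_s: 6.23
eef_pos: [0.6733, 0.1889, 0.0654]
ee_rot: [-178.2, -0.4, -19.2]
contact_force: [7.6, 44.0, -7.1]
grip_width: 0.0
finger_force: 18.8
```

```bash
python3 - <<'E'
from h import *
np.set_printoptions(suppress=True)
n=now(); print(n,sensors.sense()["contact_force"]); chain([n]+[push(n[3],.02,.062,.064)])
s=snapshot("side"); im=cv2.resize(s["frame"][220:340,180:340],(800,600)); cv2.imwrite("pics/f.png",im[:,:,::-1])
E
```

```text
(np.float64(0.6733221853813269), np.float64(0.18885745202100448), np.float64(0.06537823957696628), np.float64(-19.237663643751528)) [ 7.61004399 44.03332229 -7.1210457 ]
[  0.672   0.184   0.064 -19.238] [-0.001  0.047  0.014] [0. 0. 0.]
```

View pics/f.png

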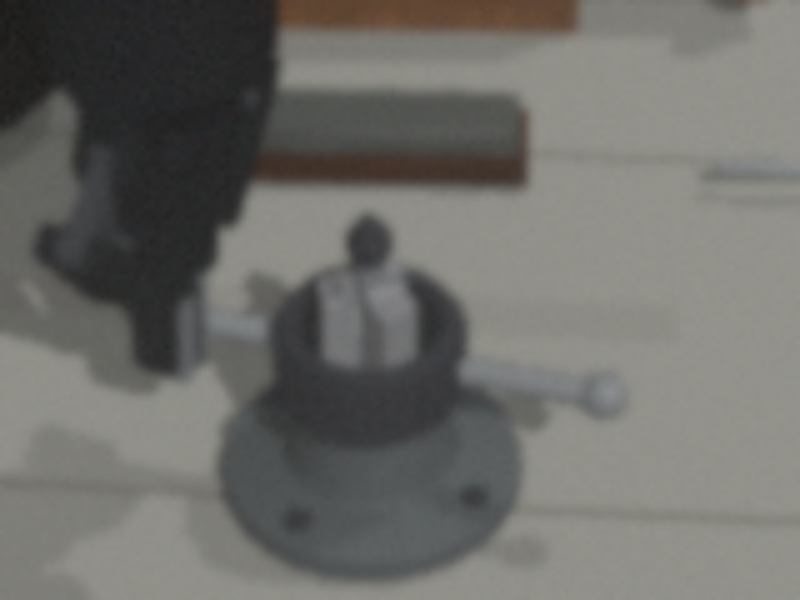

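The bar is now very stiff, giving about 1 mm for 22 N more. The bit is upright and the bar has turned about 1.82 rad in total. I'll make one modest extra push, then back off and check.

>>> carry_out([
  {"offset": [0,0.04,0.01],"angular": [0,0,0],"gripper": 0},
  {"offset": [0,0.08,0.01],"angular": [0,0,0],"gripper": 0},
  {"offset": [0,0.08,0.01],"angular": [0,0,0],"gripper": 0},
])

```text
time_s: 6.53
eef_pos: [0.6732, 0.1882, 0.0655]
ee_rot: [-177.5, -0.5, -19.3]
contact_force: [10.2, 61.0, -8.8]
grip_width: 0.0
finger_force: 26.3
```

>>> carry_out([
  {"offset": [0,-0.2,0],"angular": [0,0,0],"gripper": 0},
  {"offset": [0.1,-0.4,0],"angular": [0,0,0],"gripper": 0},
  {"offset": [0.1,-0.5,0],"angular": [0,0,0],"gripper": 0},
  {"offset": [0.1,-0.5,0],"angular": [0,0,0],"gripper": 0},
])

```text
time_s: 6.87
eef_pos: [0.6911, 0.2106, 0.0619]
ee_rot: [-179.9, -0.1, -19.0]
contact_force: [0.1, 0.6, 1.0]
grip_width: -0.002
finger_force: 0.0
```

>>> carry_out([
  {"offset": [0.2,0,-1.0],"angular": [0,0,0],"gripper": 0},
  {"offset": [0.2,0,-1.0],"angular": [0,0,0],"gripper": 0},
  {"offset": [0.2,0,-1.0],"angular": [0,0,0],"gripper": 0},
  {"offset": [0.2,0,-1.0],"angular": [0,0,0],"gripper": 0},
])

```text
time_s: 7.2
eef_pos: [0.7126, 0.2002, 0.1685]
ee_rot: [-179.7, -0.6, -19.3]
contact_force: [0.6, -0.7, 0.2]
grip_width: -0.002
finger_force: 0.0
```

```bash
python3 - <<'E'
from h import *
np.set_printoptions(suppress=True)
n=now(); print(n,sensors.sense()["contact_force"])
s=snapshot("side"); a=cv2.resize(s["frame"][240:340,190:323],(800,600)); cv2.imwrite("pics/g.png",a[:,:,::-1])
for q in finder.pinpoint(s,"bar_end_a")[:2]:
  b=atz(s,q["point"],.056); d=b[:2]-AX; print(q,b,np.linalg.norm(d),np.degrees(np.arctan2(d[1],d[0])))
E
```

```text
(np.float64(0.7125724091508409), np.float64(0.20019413391937632), np.float64(0.16853633718918265), np.float64(-19.26931999924344)) [ 0.61799706 -0.71223031  0.19148299]
{'point': [205.8, 284.7], 'score': 0.84} [0.68995748 0.17882056 0.056     ] 0.08376571942201602 -4.916770573709607
```

View pics/g.png

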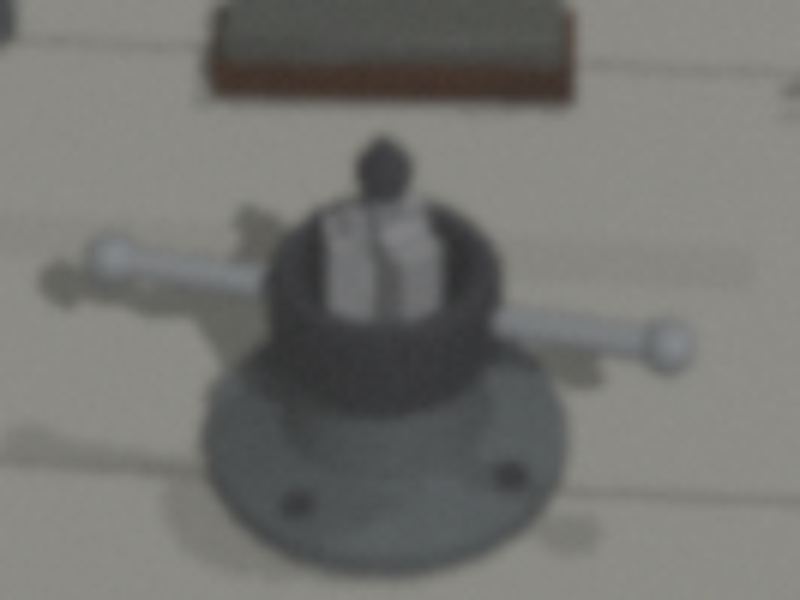

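The balls are now at crop (108,255) and (668,345), which is side pixels (208,282.5) and (301.2,297.5). The bit is upright between closed jaws. Next I'll measure the bar angle.

```bash
python3 - <<'E'
from h import *
np.set_printoptions(suppress=True)
s=snapshot("side"); a=atz(s,(208,282.5),.056); b=atz(s,(301.2,297.5),.056); d=(a-b); print(a,b,np.linalg.norm(d),np.degrees(np.arctan2(d[1],d[0])))
# detect balls in both states by brightness-centroid line fits is overkill; check top too
t=snapshot("top"); im=cv2.resize(t["frame"][150:270,120:280],(800,600)); cv2.imwrite("pics/k.png",im[:,:,::-1])
for f in("jaw0","bit"):
  print(f,[(np.round(q["point"],1),round(q["score"],2)) for q in finder.pinpoint(s,f)[:2]])
E
```

```text
[0.68713752 0.17291445 0.056     ] [0.52773275 0.19938017 0.056     ] 0.16158686536730305 -9.426738697438237
jaw0 [(array([254.6, 290. ]), 0.68), (array([252. , 290.2]), 0.47)]
bit []
```

View pics/k.png

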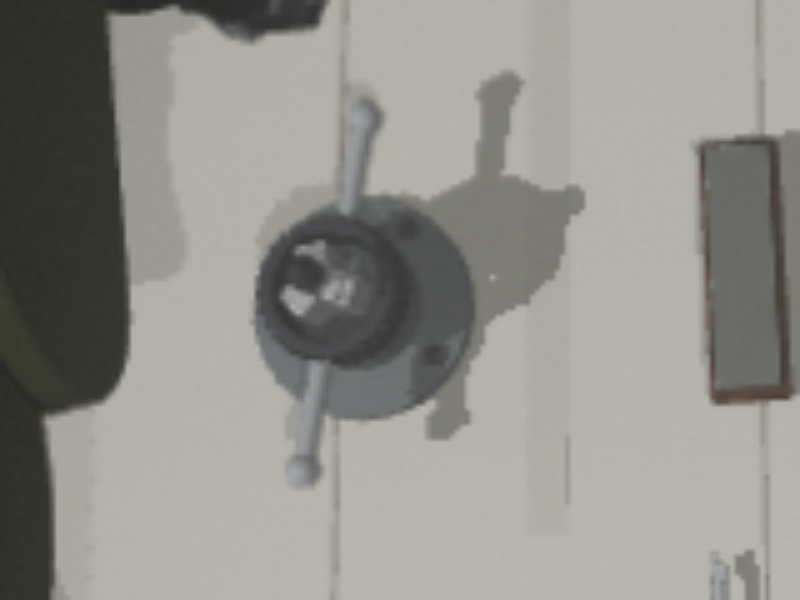

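The bar lies at about -9.4°, having turned 102° (1.78 rad). The foot holes and jaw tops give a chuck yaw of about 13°, so the start angle was about 0.18 rad. That puts the sleeve at about 1.96, well tight. Next is the drawer.

```bash
python3 - <<'E'
from h import *
np.set_printoptions(suppress=True)
n=now(); u=np.array([np.cos(np.radians(3.15)),np.sin(np.radians(3.15))]); hd=np.array([.4278,-.1836])
q=(*(hd-.043*u),.17,3.15); print(n,q)
k=[tuple(np.array(n)+(np.array(q)-n)*f) for f in(0,.2,.4,.6,.8,1)]
chain(k)
E
```

```text
(np.float64(0.7066659489015181), np.float64(0.20090009115608276), np.float64(0.1594564391514661), np.float64(-19.251893924943253)) (np.float64(0.3848649688096269), np.float64(-0.1859628577362352), 0.17, 3.15)
[  0.642   0.124   0.162 -14.772] [-0.352  0.943 -0.021] [ 0.      0.     -0.0249]
[  0.578   0.046   0.164 -10.291] [-0.425  0.912 -0.021] [ 0.      0.     -0.0249]
[ 0.514 -0.031  0.166 -5.811] [-0.495  0.876 -0.021] [ 0.      0.     -0.0249]
[ 0.449 -0.109  0.168 -1.33 ] [-0.562  0.835 -0.021] [ 0.      0.     -0.0249]
[ 0.385 -0.186  0.17   3.15 ] [-0.625  0.788 -0.021] [ 0.      0.     -0.0249]
```

>>> carry_out([
  {"offset": [-0.05,0.3,-0.15],"angular": [0,0,0],"gripper": 0},
  {"offset": [-0.2,0.6,-0.2],"angular": [0,0,-0.01],"gripper": 0},
  {"offset": [-0.35,0.95,-0.2],"angular": [0,0,-0.025],"gripper": 0},
])

```text
time_s: 7.75
eef_pos: [0.6441, 0.1238, 0.1812]
ee_rot: [-180.0, -0.0, -14.5]
contact_force: [0.8, -0.5, 0.8]
grip_width: 0.001
finger_force: 0.0
```

>>> carry_out([
  {"offset": [-0.43,0.91,0],"angular": [0,0,-0.025],"gripper": 0},
  {"offset": [-0.43,0.91,0],"angular": [0,0,-0.025],"gripper": 0},
  {"offset": [-0.43,0.91,0],"angular": [0,0,-0.025],"gripper": 0},
])

```text
time_s: 8.0
eef_pos: [0.5736, 0.0435, 0.18]
ee_rot: [179.8, 0.4, -10.3]
contact_force: [-0.5, 0.0, -0.6]
grip_width: -0.002
finger_force: 0.0
```

>>> carry_out([
  {"offset": [-0.5,0.88,0],"angular": [0,0,-0.025],"gripper": 0},
  {"offset": [-0.5,0.88,0],"angular": [0,0,-0.025],"gripper": 0},
  {"offset": [-0.5,0.88,0],"angular": [0,0,-0.025],"gripper": 0},
])

```text
time_s: 8.25
eef_pos: [0.5091, -0.0334, 0.1802]
ee_rot: [179.9, 0.4, -5.8]
contact_force: [-0.7, -0.9, 0.4]
grip_width: 0.003
finger_force: 0.0
```

>>> carry_out([
  {"offset": [-0.56,0.84,0],"angular": [0,0,-0.025],"gripper": 0},
  {"offset": [-0.56,0.84,0],"angular": [0,0,-0.025],"gripper": 0},
  {"offset": [-0.56,0.84,0],"angular": [0,0,-0.025],"gripper": 0},
  {"offset": [-0.56,0.84,0],"angular": [0,0,-0.025],"gripper": 0},
  {"offset": [-0.56,0.84,0],"angular": [0,0,-0.025],"gripper": 0},
])

```text
time_s: 8.67
eef_pos: [0.4492, -0.1094, 0.1811]
ee_rot: [-179.9, 0.1, -1.4]
contact_force: [0.6, -0.5, -0.1]
grip_width: -0.002
finger_force: 0.0
```

```bash
python3 - <<'E'
from h import *
np.set_printoptions(suppress=True)
n=now(); u=np.array([np.cos(np.radians(3.15)),np.sin(np.radians(3.15))]); hd=np.array([.4278,-.1836])
q=(*(hd-.045*u),.17,3.15); q2=q[:2]+(.046,3.15); print(n); chain([n,q,q2])
E
```

```text
(np.float64(0.4492139496979366), np.float64(-0.10937154001975066), np.float64(0.18107138286438365), np.float64(-1.3819628751744542))
[ 0.383 -0.186  0.17   3.15 ] [-0.645  0.783  0.111] [ 0.      0.     -0.0252]
[ 0.383 -0.186  0.046  3.15 ] [-0.   -0.    1.24] [0. 0. 0.]
```

>>> carry_out([
  {"offset": [-0.65,0.78,0],"angular": [0,0,-0.025],"gripper": 0},
  {"offset": [-0.65,0.78,0],"angular": [0,0,-0.025],"gripper": 0},
  {"offset": [-0.65,0.78,0],"angular": [0,0,-0.025],"gripper": 0},
  {"offset": [-0.65,0.78,0.3],"angular": [0,0,-0.025],"gripper": 0},
  {"offset": [-0.65,0.78,0.6],"angular": [0,0,-0.025],"gripper": 0},
])

```text
time_s: 9.08
eef_pos: [0.386, -0.1869, 0.1224]
ee_rot: [179.8, -0.3, 3.2]
contact_force: [0.8, 0.3, -0.6]
grip_width: -0.001
finger_force: 0.0
```

```bash
python3 - <<'E'
from h import *
np.set_printoptions(suppress=True)
n=now(); u=np.array([np.cos(np.radians(3.15)),np.sin(np.radians(3.15))]); hd=np.array([.4278,-.1836])
q=(*(hd-.045*u),.046,3.15); print(n); chain([n,q])
E
```

```text
(np.float64(0.38595179740563157), np.float64(-0.18689759247306914), np.float64(0.12241625597216516), np.float64(3.2063723151544425))
[ 0.383 -0.186  0.046  3.15 ] [-0.03  -0.01   0.764] [ 0.     -0.      0.0003]
```

>>> carry_out([
  {"offset": [-0.03,-0.01,0.4],"angular": [0,0,0],"gripper": 0},
  {"offset": [-0.03,-0.01,0.76],"angular": [0,0,0],"gripper": 0},
  {"offset": [-0.03,-0.01,0.76],"angular": [0,0,0],"gripper": 0},
  {"offset": [-0.03,-0.01,0.76],"angular": [0,0,0],"gripper": 0},
])

```text
time_s: 9.42
eef_pos: [0.3799, -0.1833, 0.0441]
ee_rot: [-179.8, 0.3, 3.3]
contact_force: [-0.1, -0.4, 0.1]
grip_width: 0.0
finger_force: 0.0
```

>>> carry_out([
  {"offset": [0.2,0,0],"angular": [0,0,0],"gripper": 0},
  {"offset": [0.35,0,0],"angular": [0,0,0],"gripper": 0},
  {"offset": [0.5,0,0],"angular": [0,0,0],"gripper": 0},
  {"offset": [0.65,0,0],"angular": [0,0,0],"gripper": 0},
  {"offset": [0.75,0,0],"angular": [0,0,0],"gripper": 0},
])

```text
time_s: 9.83
eef_pos: [0.4588, -0.1808, 0.0486]
ee_rot: [179.9, -0.3, 3.3]
contact_force: [-2.0, -0.7, 0.8]
grip_width: -0.001
finger_force: 0.9
```

>>> carry_out([
  {"offset": [0.07,0,0],"angular": [0,0,0],"gripper": 0},
  {"offset": [0.13,0,0],"angular": [0,0,0],"gripper": 0},
  {"offset": [0.17,0,0],"angular": [0,0,0],"gripper": 0},
  {"offset": [0.2,0,0],"angular": [0,0,0],"gripper": 0},
])

```text
time_s: 10.17
eef_pos: [0.4744, -0.1791, 0.0463]
ee_rot: [-180.0, 0.1, 3.3]
contact_force: [-3.6, -2.1, 2.0]
grip_width: 0.002
finger_force: 1.7
```

```bash
python3 - <<'E'
from h import *
n=now(); print(n)
t=snapshot("top")
for q in finder.pinpoint(t,"chest_drawer0_handle")[:1]: print(q,atz(t,q["point"],.041))
E
```

```text
(np.float64(0.4744042535901493), np.float64(-0.17912236647245242), np.float64(0.0463235228327069), np.float64(3.2947522313435456))
{'point': [186.9, 210.1], 'score': 0.21} [0.60350131 0.18926826 0.041     ]
```

>>> carry_out([
  {"offset": [0.03,0,0],"angular": [0,0,0],"gripper": 0},
  {"offset": [0.06,0,0],"angular": [0,0,0],"gripper": 0},
  {"offset": [0.06,0,0],"angular": [0,0,0],"gripper": 0},
])

```text
time_s: 10.52
eef_pos: [0.4801, -0.1789, 0.0456]
ee_rot: [-180.0, 0.2, 3.3]
contact_force: [-4.7, -1.4, 3.5]
grip_width: 0.004
finger_force: 2.3
```

>>> carry_out([
  {"offset": [0.03,0,0],"angular": [0,0,0],"gripper": 0},
  {"offset": [0.06,0,0],"angular": [0,0,0],"gripper": 0},
  {"offset": [0.06,0,0],"angular": [0,0,0],"gripper": 0},
])

```text
time_s: 10.77
eef_pos: [0.4804, -0.1785, 0.0452]
ee_rot: [-179.9, 0.8, 3.4]
contact_force: [-15.8, -6.5, 9.8]
grip_width: -0.001
finger_force: 8.2
```

>>> carry_out([
  {"offset": [0.04,0,0],"angular": [0,0,0],"gripper": 0},
  {"offset": [0.04,0,0],"angular": [0,0,0],"gripper": 0},
])

```text
time_s: 10.93
eef_pos: [0.4806, -0.178, 0.0448]
ee_rot: [-179.8, 1.2, 3.4]
contact_force: [-22.9, -10.8, 15.1]
grip_width: 0.003
finger_force: 12.1
```

>>> carry_out([
  {"offset": [-0.3,0,0],"angular": [0,0,0],"gripper": 0},
  {"offset": [-0.6,0,0],"angular": [0,0,0],"gripper": 0},
  {"offset": [-0.6,0,0],"angular": [0,0,0],"gripper": 0},
  {"offset": [-0.6,0,-0.4],"angular": [0,0,0],"gripper": 0},
  {"offset": [-0.6,0,-0.8],"angular": [0,0,0],"gripper": 0},
])

```text
time_s: 11.35
eef_pos: [0.4296, -0.181, 0.1242]
ee_rot: [-179.8, 0.4, 3.2]
contact_force: [1.7, -0.8, -0.2]
grip_width: 0.003
finger_force: 0.0
```

>>> carry_out([
  {"offset": [0,-0.4,-0.2],"angular": [0,0,0],"gripper": 0},
  {"offset": [0,-0.8,-0.4],"angular": [0,0,0],"gripper": 0},
  {"offset": [0,-1,-0.4],"angular": [0,0,0],"gripper": 0},
  {"offset": [0,-1,-0.4],"angular": [0,0,0],"gripper": 0},
])

```text
time_s: 11.68
eef_pos: [0.4263, -0.0786, 0.1675]
ee_rot: [-179.9, -0.2, 3.4]
contact_force: [-0.6, -0.3, 0.1]
grip_width: -0.001
finger_force: 0.0
```

```bash
python3 - <<'E'
from h import *
np.set_printoptions(precision=4,suppress=True)
t=snapshot("top");s=snapshot("side")
im=np.vstack([cv2.resize(t["frame"][120:300,140:480],(566,300)),cv2.resize(s["frame"][130:340,150:450],(566,300))[:, :]])
cv2.imwrite("pics/m.png",im[:,:,::-1])
for p in(t,s):
  for k,z in(("chest_drawer0_handle",.041),("chest",0),("pot",0),("stone",0),("burnisher",0),("pencil_cup",0),("bar_end_a",.056)):
    for q in finder.pinpoint(p,k)[:1]: print(k,round(q["score"],2),atz(p,q["point"],z))
E
```

```text
chest_drawer0_handle 0.62 [ 0.4971 -0.1812  0.041 ]
chest 0.94 [ 0.6166 -0.1718  0.    ]
pot 0.76 [ 0.78   -0.0125  0.    ]
stone 0.74 [ 0.491  -0.1799  0.    ]
pencil_cup 0.66 [0.615  0.2114 0.    ]
bar_end_a 0.58 [0.6765 0.1693 0.056 ]
chest_drawer0_handle 0.6 [ 0.4965 -0.1769  0.041 ]
chest 0.93 [ 0.6198 -0.1708  0.    ]
pot 0.59 [ 0.7883 -0.0006  0.    ]
stone 0.86 [ 0.6191 -0.0088  0.    ]
burnisher 0.66 [0.3856 0.0045 0.    ]
pencil_cup 0.73 [ 0.683  -0.4271  0.    ]
bar_end_a 0.76 [0.6892 0.1739 0.056 ]
```

View pics/m.png

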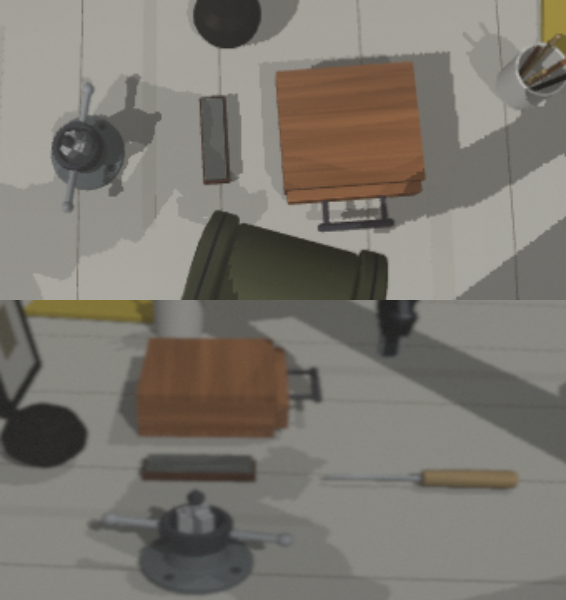

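The drawer is flush: the handle is at (0.497,-0.18), 120 mm in front of the chest origin. The bit is upright in the jaws and the bystanders haven't moved. I'll hand it in.

```bash
python3 -c "
from h import *
print(ticket.close_job())"
```

```text
the job is handed in; nothing more can be done
None
```

I closed the chuck on the bit, which stands upright with the sleeve at an estimated 1.96 rad, then pushed the drawer fully shut past its detent. The bit wasn't touched, the bystanders stayed put, and I handed the job in at about 12 s; no verdict came back.

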